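# Clear the key gauge and start the key-cutting machine

## Task

Both keys are lined up and clamped in the key-cutting machine. With the fingertips, push the yellow tab of the alignment gauge forward, away from the keys, until the gauge has swung all the way up clear of them; then gently press the green start button down and let it come up again. Grip and lift nothing, and leave the red stop button, the white lamp button, the carriage with its vices and keys, and the things lying around the machine alone.

Things in the scene. Friction and masses are not known exactly. Their poses are not given: they have to be found in the camera images.
- machine: Fixed key-cutting machine. Axes: -x out of its front (to the operator), +y to the operator's left, z up; 'machine x, y, z' below are in this frame, in mm. Origin at counter level. Grey base: x -240 to 170, y +-200, flat top at z 70. Grey and black hood: x 0 to 168, y +-200, up to z 220 (a small lamp on it to 260). Cutter and tracer reach out of the hood to x = -65.
- gauge_hinge (a point): Point on the gauge's hinge axis right below the tab, at machine (-135, 33, 128) mm; the axis runs along machine y. Fixed to the machine.
- gauge (a joint): Alignment gauge, rad. At 0 its two thin fingers (62 mm long, 75 mm to each side of the tab) lie level on the keys and the yellow tab stands upright. Grows as the tab is pushed to the front (machine -x) and down and the fingers rise; hard stop at 1.5, tab nearly level, fingers nearly upright. Starts at 0 to 0.2; light friction (1 to 2 N at the tab) holds it where left.
- gauge_tab (a point): Middle of the free end of the yellow tab, 44 mm from the hinge axis. The tab is a plate 24 mm wide (machine y), 6 mm thick, 44 mm long. Behind it (machine +x) all is free above z 128 for 60 mm; beside it nothing within 60 mm but the gauge's own fingers at 75 mm.
- start_top (a point): Middle of the top of the green start button (26 mm across, round, facing up) in the row of three on the base's front, at machine x = -205, y = 85, z = 97 mm.
- start (a joint): Travel of the green button, m: 0 up, 0.008 fully down; a spring pushes it up (1.5 N at the top, 3.3 N half-way, 5 N fully down). It counts as pressed beyond 0.004.
- stop_top (a point): Middle of the top of the red stop button, same size, 57 mm to the left (machine +y) of the green one. Leave alone.
- stop (a joint): Travel of the red button, m: 0 up.
- lamp_top (a point): Middle of the top of the white lamp button, same size, 57 mm to the right (machine -y) of the green one. Leave alone.
- lamp (a joint): Travel of the white button, m: 0 up.
- carriage: Carriage before the hood; its frame is the machine's frame. Two steel vices (machine y +-75, x -114 to -62, tops z 126) with a brass and a steel key clamped in, two red clamp knobs before them (out to x -150, z 86 to 116), black lever at the right (x -135, y -172, up to z 186). Fixed. Leave alone.
- blue_key: Loose car key with blue head, 88 x 34 x 10 mm, lying on the right of the base's front, 70 mm above the counter. Origin under its middle. Leave alone.
- black_key: Loose car key with black head, 88 x 34 x 10 mm, lying on the counter before the machine. Origin under its middle. Leave alone.
- oil: Small yellow oil bottle with red cap, 42 mm across, 105 mm high, standing on the counter before the machine. Origin: centre of its underside. Leave alone.
- brush: Chip brush with wooden handle, 150 mm long, lying on the counter before the machine. Origin under its middle. Leave alone.

How it is judged:
By the outcome, as a careful person would: the job done as asked, in the order asked, and still so for the second after the job is handed in, with the robot touching nothing.
It also fails if it takes over 42 s, if anything falls off the work surface, if the arm or the gripper's body presses on something with over 40 N, if the wrist force passes 120 N, or if a joint passes its speed limit or range.

## Robot

A 6-joint arm with a two-finger parallel gripper is mounted at the origin on the work surface. World frame = base frame: x ahead of the robot, y to its left, z up, the work surface at z = 0. Lengths are in mm, angles in rad, forces in N, time in s.
With the tool pointing down it reaches from about 275 to 750 mm from the base axis. Payload 10.2 kg.
Tool frame: the origin (TCP) lies midway between the tips of the shut fingers; the grasp point (between the pads) lies 19 mm behind it; z points along the fingers, y is the direction in which the jaws open and shut (so a half turn about z gives the same grasp; the last joint's range is limited). The gripper opens to 85 mm and grips with 20 to 120 N. Pads are 22 mm wide; open, the fingers measure 114 mm over their backs; the gripper's body (76 mm by 85 mm) begins 54 mm behind the grasp point. The pads swing forward as they close: fully open they stand 13 mm farther back than shut.
Start: joints at [-1.425, 0.313, 1.498, -0, 1.331, -0.223], TCP at [189.248, -489.71, 231.294] pointing down, gripper open.
Joint ranges: [-2.94, 2.94], [-0.97, 2.17], [0.19, 2.56], [-1.23, 4.37], [0.02, 3.11], [-2.88, 2.88]. Speed limits (rad/s): [2.39, 2.39, 3.01, 3.14, 3.14, 3.14].

## Interface

Orientations are given as a unit quaternion [w, x, y, z].
In Python, from rig import sense, capture, finish_job, search_frame, trace gives the robot as it stands.
- The arm moves only by the tool arm_command, never from a script. Its argument "steps" is one flat list of numbers, 5 for each row, row after row: the shift along the world's x, y, z in units of 50 mm (1.0 is 50 mm), then the turn about the world's z in units of 5 degrees (1.0 is 5 degrees), then the opening in per cent of the stroke, from 0 (shut) to 100 (fully open). In form: [dx, dy, dz, twist, fingers, dx, dy, dz, twist, fingers, ...]. A call has 1 to 5 rows; each row shifts and turns the commanded pose from where the row before left it; what a row does not reach is not made up. A row lasts 1/8 s, in which the tool goes at most 62.5 mm and 10.7 degrees, less where a joint would pass 70% of its speed; a pose out of reach is approached as far as the arm can. A call is refused whole if a number of a shift passes 1 or a number of a turn 1, either way. A call with a gripper value outside its range is refused whole. The fingers move at their own pace and stop on an object; "grip_force" is the grip in N (left out, the last holds). Time passes only in rows, so rows that do not move let the fingers close. It gives the time, the measured TCP pose, the force and the opening at its end, in the units of the state.
- sense(): the state, without advancing time (a new reading comes with each control period).
- capture(name): name is "scene" or "side" or "wrist"; returns a dict with "frame" (384x512x3 uint8, blue, green, red), "fov_y" (degrees; the focal length in pixels is half the picture's height over the tangent of half this angle, whatever the lens; pixels are square), "cx", "cy" (the principal point, pixels), "extrinsics" (4x4, takes a point from world to camera coordinates). Camera axes: x right, y down, z forward; pixel columns grow to the right and rows downward; lengths in mm; the calibration is good to about 2 mm. A picture is of the moment at which its call begins. There is no depth.
- finish_job(): hands the job in, once; it reports no verdict.
Trained networks look in a picture, given as the dict that the camera call returned (one of the last four; its "shot" number tells which), for a name from the list of things; names that differ only in an ending like _2 or _b are one class to them, and where a whole thing is asked for, a point or a joint stands for the part that bears it (a point fixed in the world has none). Each returns a list of dicts, best first, with "score" (0 to 1); they miss things now and then, are a little off and sometimes report something else, mostly with a low value. They report only what shows in the picture. A call takes as long as a camera call.
- search_frame(picture, target): "point" ([x, y, z] in mm, in world coordinates, good to about 4 mm: the middle of the surface that is visible of it).
- trace(picture, target): "mask" (384x512 bool, what is visible of it).
The state is a dict: "time_s": time; "joints": joint angles; "dq": joint speeds; "tau": joint torques, N m; "eef_pos": TCP position; "ee_rot": TCP orientation; "force": force on the tool from outside, world axes, zero at the start; "wrist_torque": the same for the moment, N m; "grip_width": opening from 0.0 (shut) to 1.0 (fully open).
Only numpy, scipy, OpenCV 4.12 (cv2) and the standard library are available. Lean on these libraries where they do the work, as an engineer would, in place of code of your own. Each camera call takes 0.05 s, during which the arm holds its last target. There are 200 camera calls.

## Working session

There is one attempt and no reset: what is moved stays moved. The work goes in short steps, Python scripts to look and compute and a tool call to move; the robot and the scene stay as the last step left them, time stands still between calls to the robot, and variables do not carry over. Pictures are saved under pics/ and viewed, on a budget of 10 in all, crops included, one or two more only if the job needs it, and the job is handed in when it is done.

Besides the shell and the picture viewer there is one more tool, called as name(argument=value, ...) on one line, values as JSON. arm_command: Moves the arm, as the interface text tells. Its arguments: {"type":"object","properties":{"steps":{"type":"array"},"grip_force":{"type":"number"}},"required":["steps"]}

```bash
mkdir -p pics; cat > h.py <<'E'
import numpy as np, cv2
from rig import sense, capture, finish_job, search_frame, trace
def proj(c,P):
    P=np.atleast_2d(P); E=np.array(c["extrinsics"]); q=P@E[:3,:3].T+E[:3,3]
    f=c["frame"].shape[0]/2/np.tan(np.radians(c["fov_y"])/2)
    return np.c_[c["cx"]+f*q[:,0]/q[:,2], c["cy"]+f*q[:,1]/q[:,2]]
def ray(c,uv):
    E=np.array(c["extrinsics"]);R=E[:3,:3];f=c["frame"].shape[0]/2/np.tan(np.radians(c["fov_y"])/2)
    d=R.T@np.array([(uv[0]-c["cx"])/f,(uv[1]-c["cy"])/f,1]);return -R.T@E[:3,3],d/np.linalg.norm(d)
E
python3 - <<'E'
from h import *
s=sense();print(s)
A=[]
for n in ["scene","side"]:
    c=capture(n); A.append(c["frame"])
    for t in ["gauge_tab","start_top","stop_top","lamp_top","gauge","machine","carriage","oil"]:
        for r in search_frame(c,t)[:2]: print(n,t,np.round(r["point"],1),round(r["score"],2),np.round(proj(c,r["point"])[0]))
    cv2.imwrite(f"pics/{n}0.png",c["frame"])
E
```

```text
{'time_s': 0.0, 'joints': array([-1.42537676e+00,  3.13450453e-01,  1.49845502e+00,  2.24029512e-05,
        1.33101506e+00, -2.23386947e-01]), 'dq': array([-2.35069319e-03,  1.94667830e-03,  1.90357055e-03, -2.55846786e-04,
        3.63273838e-05, -5.02193075e-04]), 'tau': array([-1.64835051e-04, -4.12270403e+01, -2.59742993e+01, -2.65042736e-04,
        4.15553106e-03,  2.28963063e-05]), 'eef_pos': array([ 189.22458238, -489.42777842,  230.72810007]), 'ee_rot': array([-6.63010457e-04,  9.83046116e-01,  1.83357280e-01,  3.67471979e-05]), 'force': array([ 0.0528723 , -0.26714152,  0.19173436]), 'wrist_torque': array([0.00917968, 0.04244015, 0.03366659]), 'grip_width': 1.0018204366773409}
scene gauge_tab [604.2 -46.9 129.8] 0.93 [239. 181.]
scene start_top [ 554.5 -117.8   94.9] 0.69 [227. 163.]
scene stop_top [ 493.4 -116.2   94.4] 0.58 [243. 147.]
scene stop_top [604.3 -47.8 133.1] 0.18 [239. 179.]
scene lamp_top [ 610.4 -118.9   96.5] 0.64 [211. 178.]
scene gauge [605.2 -44.9 130.6] 0.84 [240. 181.]
scene gauge [ 671.7 -230.1   62.4] 0.39 [156. 183.]
scene machine [718.9 120.2 145.7] 0.82 [278. 257.]
scene carriage [690.8  -2.9 102.4] 0.88 [232. 227.]
scene carriage [ 554.6 -120.4   95.7] 0.19 [226. 162.]
scene oil [ 670.6 -230.7   63. ] 0.86 [156. 182.]
side gauge_tab [596.  -51.7 129.9] 0.94 [273. 192.]
side start_top [ 541.3 -129.3   94.3] 0.68 [260. 244.]
side stop_top [ 488.4 -125.9   96.2] 0.58 [226. 250.]
side lamp_top [ 600.8 -125.    92.7] 0.73 [294. 234.]
side lamp_top [601.8 -16.2  94.3] 0.66 [268. 199.]
side gauge [599.6 -54.2 132.2] 0.94 [275. 191.]
side machine [599.8 -17.4  93.4] 0.56 [267. 200.]
side machine [594.4 -53.3 132.3] 0.49 [272. 192.]
side carriage [653.4 -27.5 100.3] 0.63 [297. 193.]
side carriage [594.8 -14.9  91.4] 0.22 [264. 200.]
side oil [ 654.7 -247.5   56.4] 0.87 [364. 293.]
```

```bash
python3 - <<'E'
import cv2,numpy as np
a=cv2.imread("pics/scene0.png")[80:330,80:430];b=cv2.imread("pics/side0.png")[100:350,130:480]
cv2.imwrite("pics/v1.png",np.vstack([cv2.resize(x,None,fx=1.7,fy=1.2*1.0) if 0 else cv2.resize(x[:, :],(420*1,300)) for x in (a,b)]) if 0 else cv2.resize(np.hstack([a,b]),(800,286),interpolation=cv2.INTER_CUBIC))
E
```

```text
(no output)
```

View pics/scene0.png

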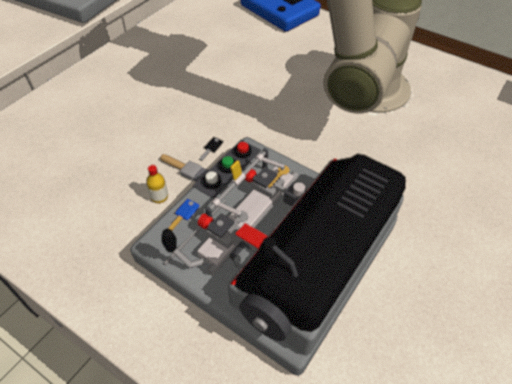

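View pics/side0.png

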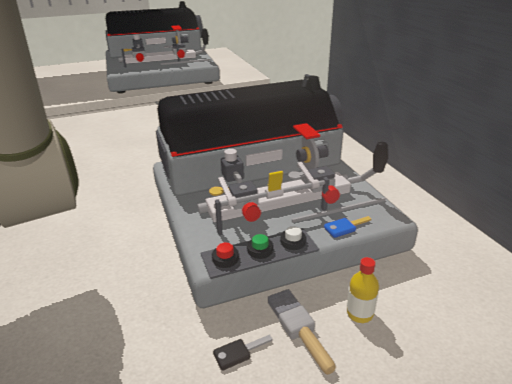

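```bash
cat > fit.py <<'E'
from h import *
from scipy.optimize import least_squares
M={"start_top":(-205,85,97),"stop_top":(-205,142,97),"lamp_top":(-205,28,97)}
def blobs(c):
    hsv=cv2.cvtColor(c["frame"],cv2.COLOR_BGR2HSV).astype(int);H,S,V=hsv[...,0],hsv[...,1],hsv[...,2]
    col={"start_top":(H>45)&(H<85)&(S>100)&(V>60),"stop_top":((H<8)|(H>172))&(S>120)&(V>80),"lamp_top":(S<60)&(V>175)}
    o={}
    for n,m in col.items():
        r=search_frame(c,n)[0]; p=proj(c,r["point"])[0]
        k,lab,st,ce=cv2.connectedComponentsWithStats(m.astype(np.uint8))
        i=1+np.argmin([np.hypot(*(ce[j]-p)) if st[j,4]>15 else 1e9 for j in range(1,k)])
        o[n]=(ce[i],st[i,:5])
    r=search_frame(c,"gauge_tab")[0];p=proj(c,r["point"])[0]
    m=((H>18)&(H<35)&(S>150)&(V>120)).astype(np.uint8)
    k,lab,st,ce=cv2.connectedComponentsWithStats(m)
    i=1+np.argmin([np.hypot(*(ce[j]-p)) if st[j,4]>15 else 1e9 for j in range(1,k)])
    o["tab"]=(ce[i],st[i,:5]); o["mask"]=lab==i
    return o
def T(p,m): c,s=np.cos(p[2]),np.sin(p[2]); m=np.atleast_2d(m); return np.c_[p[0]+c*m[:,0]-s*m[:,1],p[1]+s*m[:,0]+c*m[:,1],m[:,2]]
E
python3 - <<'E'
from fit import *
C=[];O=[]
for n in ["scene","side"]:
    c=capture(n);o=blobs(c);C.append(c);O.append(o)
    print(n,c["fov_y"],c["cx"],c["cy"],np.round(np.array(c["extrinsics"]),3).tolist())
    for k,v in o.items():
        if k!="mask":print(k,np.round(v[0],1),v[1])
dz=-3 # visible blob includes the side: centre slightly lower
def tri(k):
    A=np.zeros((3,3));b=np.zeros(3)
    for c,o in zip(C,O):
        p,d=ray(c,o[k][0]);Q=np.eye(3)-np.outer(d,d);A+=Q;b+=Q@p
    return np.linalg.solve(A,b)
for k in [*M,"tab"]:
    P=tri(k);print(k,np.round(P,1),[np.round(proj(c,P)[0]-o[k][0],1) for c,o in zip(C,O)])
def res(p,cams):
    P=T(p,[np.add(m,(0,0,dz)) for m in M.values()])
    return np.concatenate([(proj(C[i],P)-np.array([O[i][k][0] for k in M])).ravel() for i in cams])
for cams in ([0],[1],[0,1]):
    f=least_squares(res,[700,30,-1.57+3.14*0],args=(cams,));f2=least_squares(res,[700,30,1.57],args=(cams,))
    f=min(f,f2,key=lambda q:q.cost);print(cams,f.x,np.round(f.fun,1))
    print(" start",T(f.x,M["start_top"]).round(1)," hinge",T(f.x,(-135,33,128)).round(1))
E
```

```text
scene 46.056247868340186 259.53695064285495 187.65960782614638 [[-0.559, 0.829, 0.016, 333.392], [0.638, 0.443, -0.63, -297.883], [-0.529, -0.342, -0.777, 1333.852], [0.0, 0.0, 0.0, 1.0]]
start_top [227.3 161.2] [222 156  12  12 106]
stop_top [242.8 146.8] [237 141  12  12 108]
lamp_top [266.6 222.6] [     0     41    512    343 101601]
tab [235.9 169.3] [231 161  11  18 130]
side 47.881465668982116 260.0650182674599 183.45271145806262 [[0.927, -0.375, -0.007, -549.769], [-0.198, -0.476, -0.857, 219.423], [0.318, 0.796, -0.515, 643.097], [0.0, 0.0, 0.0, 1.0]]
start_top [259.6 241.6] [252 234  17  16 221]
stop_top [224.6 250.3] [216 242  18  17 245]
lamp_top [293.5 231.4] [286 228  15   8  99]
tab [274.9 180.2] [268 171  15  20 233]
start_top [ 545.7 -121.2   90.7] [array([ 0.7, -0.3]), array([1.1, 0.4])]
stop_top [ 488.7 -119.3   89.9] [array([ 0.6, -0.3]), array([0.9, 0.4])]
lamp_top [626.   -1.   18.4] [array([-15. ,   6.1]), array([-17.3,  -6.4])]
tab [599.  -56.9 154.5] [array([ 0.7, -0.4]), array([1. , 0.3])]
[0] [456.22091621 133.89673631  -3.80497215] [ 18.1  16.2  -4.7  12.1 -13.2 -25.4]
 start [[565.4 -59.3  97. ]]  hinge [[542.3  24.8 128. ]]
[1] [626.55068553  83.5741865    1.58191454] [ 0.2 -0.6  0.3  0.  -0.6  0.7]
 start [[ 543.8 -122.4   97. ]]  hinge [[595.1 -51.8 128. ]]
[0, 1] [524.14860928 130.4668108    2.09173955] [ 10.3   6.5  -2.6   2.4 -31.7 -34.9  -2.4 -13.7   9.4  -4.5 -15.5 -19.5]
 start [[552.5 -89.6  97. ]]  hinge [[562.7  -3.  128. ]]
```

```bash
sed -i 's/"lamp_top":(S<60)&(V>175)/"lamp_top":(S<40)\&(V>175)/' fit.py; python3 - <<'E'
from fit import *
C=[];O=[]
for n in ["scene","side"]:
    c=capture(n);r=trace(c,"lamp_top");o=blobs(c)
    p=proj(c,search_frame(c,"lamp_top")[0]["point"])[0]
    ys,xs=np.mgrid[:384,:512];m=(np.hypot(xs-p[0],ys-p[1])<14)&(c["frame"].min(2)>150)&(cv2.cvtColor(c["frame"],cv2.COLOR_BGR2HSV)[...,1]<45)
    m=cv2.connectedComponentsWithStats(m.astype(np.uint8));i=1+np.argmax(m[2][1:,4]);o["lamp_top"]=(m[3][i],m[2][i]);print(n,o["lamp_top"],r and (r[0]["score"],r[0]["mask"].sum(),np.argwhere(r[0]["mask"]).mean(0)[::-1]))
    C.append(c);O.append(o)
for dz in (-3,):
  def res(p,w=0):
    P=T(p,[np.add(m,(0,0,dz)) for m in M.values()])
    # per-camera pixel offset as weak prior (calibration error ~1.5 px)
    return np.concatenate([(proj(C[i],P)+p[3+2*i:5+2*i]-np.array([O[i][k][0] for k in M])).ravel() for i in (0,1)]+[p[3:]/3])
  f=least_squares(res,[627,84,1.57,0,0,0,0]);print(f.x.round(3),f.fun.round(1))
  print(" start",T(f.x,M["start_top"]).round(1)," hinge",T(f.x,(-135,33,128)).round(1))
  for a in (0,.1,.2,.3):
    P=T(f.x,(-135-22*np.sin(a),33,128+22*np.cos(a)))
    print(a,[(proj(C[i],P)[0]+f.x[3+2*i:5+2*i]-O[i]["tab"][0]).round(1) for i in (0,1)])
E
```

```text
scene (array([210.43103448, 175.13793103]), array([206, 172,  10,   8,  58], dtype=int32)) (0.6, np.int64(103), array([211.39805825, 177.01941748]))
side (array([293.29963899, 229.4765343 ]), array([281, 220,  27,  21, 277], dtype=int32)) (0.64, np.int64(194), array([293.62886598, 233.50515464]))
[ 6.2976e+02  8.0314e+01  1.5670e+00 -1.5800e-01  1.9320e+00 -6.4200e-01
 -1.3660e+00] [-0.2 -0.5 -0.8 -1.1  1.   1.3  0.2 -1.3  0.1 -0.9 -0.2  2.3 -0.1  0.6
 -0.2 -0.5]
 start [[ 544.  -124.4   97. ]]  hinge [[596.3 -54.6 128. ]]
0 [array([2.5, 2.8]), array([-1.8,  1. ])]
0.1 [array([1.6, 2.4]), array([-1.3,  1.7])]
0.2 [array([0.7, 2. ]), array([-0.8,  2.5])]
0.3 [array([-0.1,  1.8]), array([-0.3,  3.4])]
```

arm_command(steps=[0.6,0.6,0.1,-0.84,0,0.6,0.6,0.1,-0.84,0,0.6,0.6,0.1,-0.84,0,0.6,0.6,0.1,-0.84,0,0.6,0.6,0,-0.86,0], grip_force=30)

```text
time_s: 2.72
eef_pos: [340.2, -338.8, 251.8]
ee_rot: [0.0, 1.0, -0.001, 0.0]
force: [0.1, 0.4, -0.2]
grip_width: 0.004
```

arm_command(steps=[0.7,0.7,0,0,0,0.7,0.7,0,0,0,0.7,0.7,0,0,0,0.7,0.7,0,0,0,0.7,0.7,0,0,0])

```text
time_s: 3.35
eef_pos: [515.3, -163.4, 251.4]
ee_rot: [0.0, 1.0, 0.0, 0.0]
force: [0.2, -0.7, 0.2]
grip_width: -0.003
```

```bash
python3 - <<'E'
from fit import *
c=capture("wrist");cv2.imwrite("pics/w1.png",c["frame"])
E_=np.array(c["extrinsics"]);print("cam",(-E_[:3,:3].T@E_[:3,3]).round(1))
for t in ["gauge_tab","start_top","stop_top","lamp_top"]:
    for r in search_frame(c,t)[:2]: print(t,np.round(r["point"],1),round(r["score"],2),proj(c,r["point"])[0].round(1))
for n,P in dict(start=(545,-123,97),tab0=(597,-54,172),hinge=(597,-54,128)).items(): print(n,proj(c,P)[0].round(1))
E
```

```text
cam [ 586.5 -163.4  393.4]
gauge_tab [589.2 -53.4 136. ] 0.75 [119.4 101.9]
start_top [ 545.  -119.8   95.1] 0.88 [210.3 149.2]
stop_top [ 493.3 -118.2   98. ] 0.89 [210.4 200.2]
lamp_top [ 599.1 -118.9   98.7] 0.87 [206.4  91.1]
start [213.3 149.5]
tab0 [96.6 89.6]
hinge [123.1  92.2]
```

View pics/w1.png

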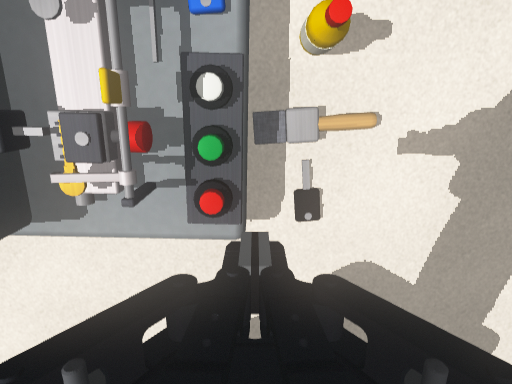

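```bash
python3 - <<'E'
from fit import *
c=capture("wrist");o=blobs(c)
for k in ("start_top","stop_top","tab"):
    print(k,o[k][0].round(1),o[k][1])
    for z in ((97,) if k!="tab" else (135,150,160)):
        p,d=ray(c,o[k][0]);print("  ",z,(p+d*(z-p[2])/d[2]).round(1))
print(sense()["time_s"])
x,y,w,h=o["tab"][1][:4]
for uv,z in (((x,y+h/2),172),((x+w,y+h/2),130),((x,y),172),((x,y+h),172)):
    p,d=ray(c,uv);print(uv,z,(p+d*(z-p[2])/d[2]).round(1))
E
```

```text
start_top [208.5 145.5] [196 133  26  27 552]
   97 [ 547.4 -120.1   97. ]
stop_top [209.7 200.1] [197 188  26  26 512]
   97 [ 491.6 -119.    97. ]
tab [101.1  82.9] [ 96  66  11  35 262]
   135 [602.4 -41.8 135. ]
   150 [601.4 -48.9 150. ]
   160 [600.7 -53.7 160. ]
3.85
(np.int32(96), np.float64(83.5)) 172 [599.5 -55.9 172. ]
(np.int32(107), np.float64(83.5)) 130 [602.2 -44.1 130. ]
(np.int32(96), np.int32(66)) 172 [610.7 -57.5 172. ]
(np.int32(96), np.int32(101)) 172 [588.  -54.2 172. ]
```

arm_command(steps=[0.42,0.7,0,0,0,0.42,0.7,0,0,0,0.42,0.7,0,0,0,0.42,0.7,0,0,0,0,0,0,0,0])

```text
time_s: 4.47
eef_pos: [598.8, -23.1, 251.0]
ee_rot: [-0.0, 1.0, 0.001, -0.0]
force: [-0.6, -0.6, 0.0]
grip_width: -0.002
```

arm_command(steps=[0,0,-0.5,0,0,0,0,-0.5,0,0,0,0,-0.5,0,0,0,0,-0.3,0,0,0,0,0,0,0])

```text
time_s: 5.1
eef_pos: [597.8, -25.3, 160.8]
ee_rot: [-0.0, 1.0, -0.0, -0.001]
force: [-0.1, -0.4, 1.2]
grip_width: 0.005
```

```bash
python3 - <<'E'
from fit import *
c=capture("wrist");d=capture("side")
cv2.imwrite("pics/w2.png",np.hstack([cv2.resize(c["frame"],(400,300)),cv2.resize(d["frame"][110:260,180:380],(400,300))]))
E
```

```text
(no output)
```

View pics/w2.png

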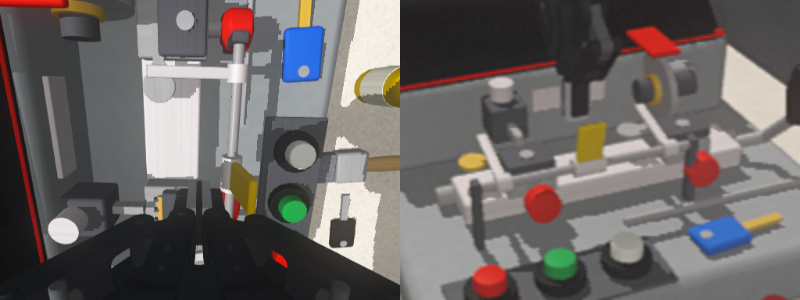

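arm_command(steps=[0.04,-0.12,-0.12,0,0,0,-0.16,0,0,0,0,-0.16,0,0,0,0,-0.16,0,0,0,0,-0.2,0,0,0])

```text
time_s: 5.82
eef_pos: [600.3, -65.2, 155.4]
ee_rot: [-0.0, 1.0, 0.0, 0.0]
force: [-0.4, 1.8, 0.0]
grip_width: -0.001
```

```bash
python3 - <<'E'
from fit import *
c=capture("wrist");d=capture("side")
cv2.imwrite("pics/w3.png",np.hstack([cv2.resize(c["frame"],(400,300)),cv2.resize(d["frame"][110:260,180:380],(400,300))]))
E
```

```text
(no output)
```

View pics/w3.png

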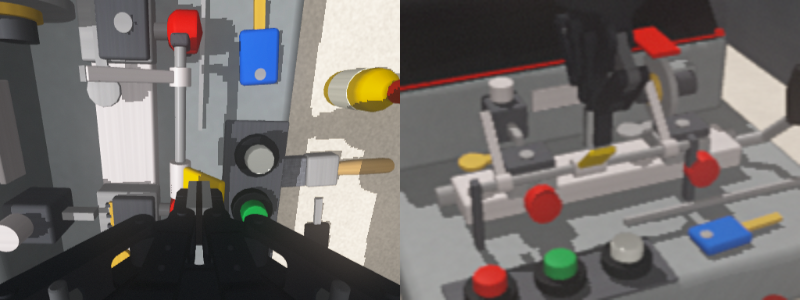

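arm_command(steps=[0,-0.1,-0.08,0,0,0,-0.08,-0.1,0,0,0,-0.06,-0.1,0,0,0,-0.04,-0.08,0,0,0,0,0,0,0])

```text
time_s: 6.55
eef_pos: [600.1, -78.8, 136.9]
ee_rot: [0.0, 1.0, 0.0, -0.0]
force: [0.0, 0.3, 0.0]
grip_width: -0.0
```

arm_command(steps=[0,0,-0.04,0,0,0,0,-0.04,0,0])

```text
time_s: 6.8
eef_pos: [600.4, -78.9, 133.4]
ee_rot: [0.0, 1.0, 0.0, 0.0]
force: [0.2, -0.5, 2.5]
grip_width: -0.001
```

```bash
python3 - <<'E'
from fit import *
d=capture("side")
cv2.imwrite("pics/w4.png",cv2.resize(d["frame"][110:260,180:380],(600,450),interpolation=cv2.INTER_CUBIC));print(sense()["force"])
E
```

```text
[ 0.19309694 -0.16176312  2.69331084]
```

View pics/w4.png

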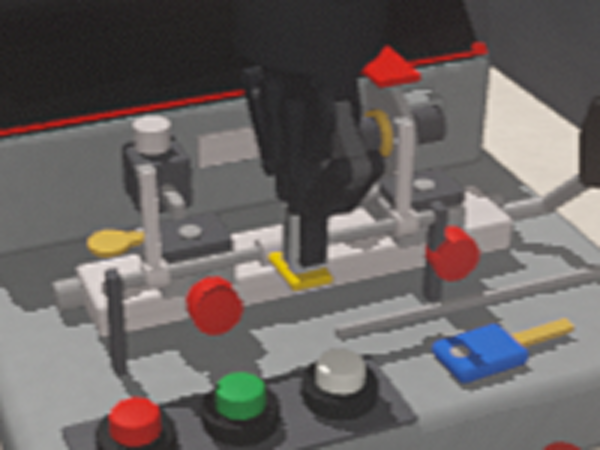

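arm_command(steps=[0,0,-0.02,0,0,0,0,0,0,0])

```text
time_s: 7.1
eef_pos: [600.5, -78.9, 133.3]
ee_rot: [0.0, 1.0, 0.0, 0.001]
force: [-2.6, -0.7, 7.4]
grip_width: -0.001
```

arm_command(steps=[0,0,-0.02,0,0,0,0,0,0,0])

```text
time_s: 7.35
eef_pos: [600.5, -79.0, 133.1]
ee_rot: [0.001, 1.0, 0.0, 0.001]
force: [-4.6, -0.3, 13.9]
grip_width: 0.003
```

arm_command(steps=[0,0,-0.02,0,0,0,0,0,0,0])

```text
time_s: 7.6
eef_pos: [600.6, -79.0, 133.0]
ee_rot: [0.001, 1.0, 0.0, 0.001]
force: [-7.5, 0.2, 18.7]
grip_width: 0.003
```

arm_command(steps=[0,0,0.5,0,0,0,0,0.6,0,0,-0.53,-0.41,0,0,0,-0.53,-0.41,0,0,0,0,0,0,0,0])

```text
time_s: 8.22
eef_pos: [546.2, -120.6, 185.4]
ee_rot: [-0.0, 1.0, -0.001, -0.0]
force: [0.8, 0.1, 0.2]
grip_width: 0.004
```

```bash
python3 - <<'E'
from fit import *
c=capture("wrist");d=capture("side");s=sense();print(s["eef_pos"],s["force"])
cv2.imwrite("pics/w5.png",np.hstack([cv2.resize(c["frame"],(400,300)),cv2.resize(d["frame"][100:280,170:410],(400,300))]))
print("tcp",proj(c,s["eef_pos"])[0],[proj(c,(547,-120,97))[0]])
for t in ["start_top","stop_top","lamp_top"]:
    for r in search_frame(c,t)[:1]: print(t,np.round(r["point"],1),round(r["score"],2),proj(c,r["point"])[0].round(1))
E
```

```text
[ 547.50261486 -119.5270673   185.35950693] [0.51827062 0.79686199 0.0626381 ]
tcp [252.64845817 246.7295555 ] [array([253.97247246, 197.40343603])]
start_top [ 545.3 -120.    95.8] 0.81 [254. 199.]
stop_top [595.9 -50.3 133.8] 0.59 [143.7 140.9]
lamp_top [ 602.1 -118.2   98.6] 0.57 [251.3 126.8]
```

View pics/w5.png

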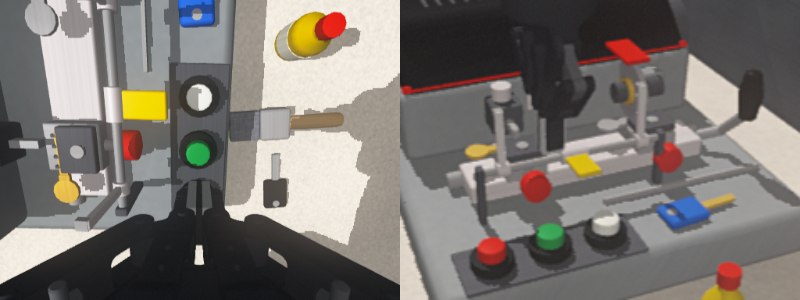

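arm_command(steps=[0,0,-0.6,0,0,0,0,-0.6,0,0,0,0,-0.4,0,0,0,0,0,0,0])

```text
time_s: 8.98
eef_pos: [546.9, -119.0, 104.0]
ee_rot: [-0.001, 1.0, 0.001, -0.001]
force: [-0.8, -1.1, 0.2]
grip_width: 0.0
```

arm_command(steps=[0,0,-0.04,0,0,0,0,-0.04,0,0,0,0,-0.04,0,0,0,0,0,0,0])

```text
time_s: 9.48
eef_pos: [547.3, -119.7, 99.4]
ee_rot: [-0.0, 1.0, 0.0, 0.0]
force: [-0.1, 0.0, 0.9]
grip_width: -0.002
```

arm_command(steps=[0,0,-0.03,0,0,0,0,-0.03,0,0,0,0,0,0,0])

```text
time_s: 9.85
eef_pos: [547.3, -119.7, 96.3]
ee_rot: [0.0, 1.0, 0.0, 0.0]
force: [0.8, -0.6, 1.2]
grip_width: 0.001
```

arm_command(steps=[0,0,-0.03,0,0,0,0,-0.03,0,0,0,0,0,0,0])

```text
time_s: 10.22
eef_pos: [547.3, -119.7, 93.3]
ee_rot: [0.0, 1.0, 0.0, 0.0]
force: [-0.3, -0.0, 3.7]
grip_width: -0.0
```

arm_command(steps=[0,0,-0.03,0,0,0,0,0,0,0])

```text
time_s: 10.48
eef_pos: [547.3, -119.8, 91.8]
ee_rot: [0.0, 1.0, 0.0, 0.0]
force: [-0.5, -0.7, 2.7]
grip_width: -0.004
```

arm_command(steps=[0,0,-0.03,0,0,0,0,0,0,0])

```text
time_s: 10.72
eef_pos: [547.3, -119.7, 90.3]
ee_rot: [0.0, 1.0, 0.0, 0.0]
force: [0.0, 0.0, 4.1]
grip_width: -0.001
```

```bash
python3 - <<'E'
from fit import *
d=capture("side");F=[]
for _ in range(4): capture("side");F.append(sense()["force"])
print(np.mean(F,0))
cv2.imwrite("pics/w6.png",cv2.resize(d["frame"][110:290,180:380],(600,540),interpolation=cv2.INTER_CUBIC))
E
```

```text
[-0.3083046   0.20404696  4.34953781]
```

View pics/w6.png

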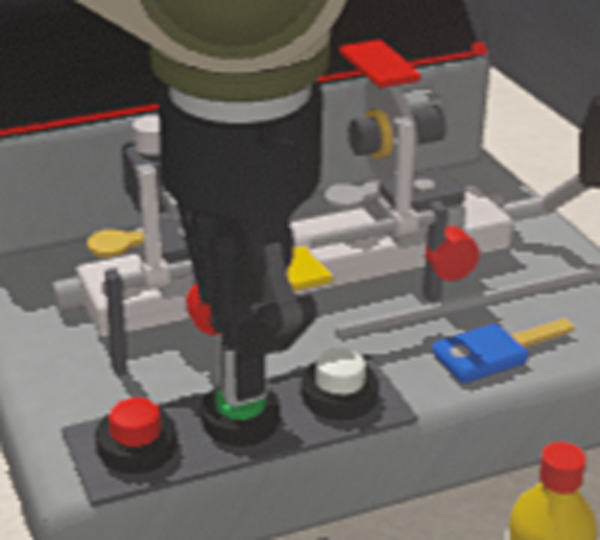

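arm_command(steps=[0,0,0.1,0,0,0,0,0.2,0,0,0,0,0.6,0,0,0,0,0.6,0,0,0,-0.5,0.6,0,0])

```text
time_s: 11.6
eef_pos: [547.0, -143.8, 196.6]
ee_rot: [-0.0, 1.0, 0.001, -0.0]
force: [0.4, -0.7, -0.4]
grip_width: -0.004
```

arm_command(steps=[0,-0.8,0.2,0,0,0,-0.8,0,0,0,0,0,0,0,0,0,0,0,0,0])

```text
time_s: 12.1
eef_pos: [547.1, -224.0, 205.2]
ee_rot: [-0.0, 1.0, 0.0, -0.0]
force: [-0.7, 0.3, 0.0]
grip_width: 0.0
```

```bash
python3 - <<'E'
from fit import *
d=capture("side");s=sense();print(s["time_s"],s["eef_pos"],s["force"])
cv2.imwrite("pics/w7.png",cv2.resize(d["frame"],(768,576),interpolation=cv2.INTER_CUBIC))
E
```

```text
12.15 [ 547.19327945 -223.75045188  205.31047107] [ 1.00326645  0.06620158 -0.03576621]
```

View pics/w7.png

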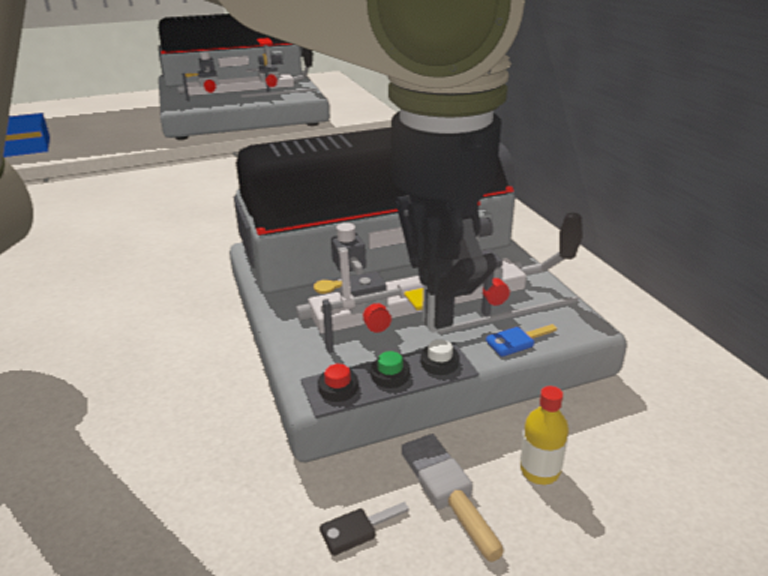

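Side view: the gauge finger is upright at about (345,275) and the tab is still down at (415,298). The green button is back up at (390,360), and the other items have not moved. The tool is clear, so I'm handing the job in.

```bash
python3 -c "
from h import *
print(finish_job())"
```

```text
the job is handed in; nothing more can be done
None
```

The job is done and handed in at about 12 s. finish_job reports no verdict, so these are my own checks.

- **Gauge:** I pushed the yellow tab forward and down with the shut fingertips until the tool stopped at z of about 133 mm. The force there rose to about 19 N up (20 N in all), which I read as the hard stop. After I withdrew, the pictures showed the tab nearly level and the fingers upright, and they stayed so.
- **Start button:** I pressed the green button to about 6–7 mm of travel, at about 4.3 N, then released it. The last picture shows it back up.
- **Left alone:** The red and white buttons, the carriage and the loose things look unmoved in that picture. The tool ended in free air with no contact force beyond noise (about 1 N).

**Measurements that disagreed:**
- The networks' positions differed between cameras by up to about 13 mm.
- My triangulated button tops came out about 6 mm below the given height, so I used the given heights and the wrist camera. Contact showed at about the given height, z 96–97 mm.
- While pressing, one force reading (2.7 N at 91.8 mm) fell below the one before it (3.7 N at 93.3 mm). I put that down to sensor noise.

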